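Press a specimen pot into the spring-loaded pot dispenser

TASK

Restock the spring-loaded pot dispenser beside the centrifuge: take the blue-lidded specimen pot that stands loose on the table, stand it upright on top of the blue-lidded pot already in the dispenser's well, and press it down against the spring until its lid is level with the dispenser's black rim. The platform stays down when you let go; leave the pot there.

Things in the scene. Friction and masses are not known exactly. Their poses are not given: they have to be found in the camera images.
- blue_pot_center (a point): Centre (half-way up, on the axis) of the loose round specimen pot with a blue lid: white body, 44 mm in diameter, 56 mm tall in all (flat lid: the top 14 mm), 0.08 to 0.17 kg. It stands upright on the table, its lid's top 28 mm above this point; z is its axis. Pots of the same size with yellow, green and red lids near it are not wanted.
- mouth (a point): Centre of the dispenser's mouth at its black rim, 150 mm above the table, z up. A fixed white box, 90 mm square at the rim on a 140 mm foot, with an open square well 64 mm wide (x, y along its sides; 24 mm window slots in two sides). Mid-well stands a blue-lidded pot of the same size, its flat lid 5 mm below the rim at the start, so a pot set on it has its lid 51 mm above the rim.
- platform (a joint): Sprung platform under the pots in the well: metres it has sunk, 0 at the start (its top), 0.060 at its bottom stop. It sinks straight down when a pot on it is pressed with 5 to 8 N; the pots' weight alone does not move it, and it stays where it is left (stiff guide). With the second pot on the pile, that pot's lid is level with the rim at 0.051.

How it is judged:
By the outcome, as a careful person would: the job done as asked, in the order asked, and still so for the second after the job is handed in, with the robot touching nothing.
It also fails if it takes over 38 s, if anything falls off the work surface, if the arm or the gripper's body presses on something with over 40 N, if the wrist force passes 120 N, or if a joint passes its speed limit or range.

ROBOT

A 6-joint arm with a two-finger parallel gripper is mounted at the origin on the work surface. World frame = base frame: x ahead of the robot, y to its left, z up, the work surface at z = 0. Lengths are in mm, angles in rad, forces in N, time in s.
With the tool pointing down it reaches from about 375 to 750 mm from the base axis. Payload 9 kg.
Tool frame: the origin (TCP) lies on the centre line of the jaws, within the pads' length; the fingertips stand bot.tip_reach ahead of it and the grasp point (between the pads) lies 8 mm behind it (bot.tip_reach is the distance from the TCP to the fingertips, in mm); z points along the fingers, y is the direction in which the jaws open and shut (so a half turn about z gives the same grasp; the last joint's range is limited). The gripper opens to 85 mm and grips with 20 to 120 N. Pads are 22 mm wide; open, the fingers measure 114 mm over their backs; the gripper's body (76 mm by 85 mm) begins 54 mm behind the grasp point. The pads swing forward as they close: fully open they stand 13 mm farther back than shut.
Start: joints at [-1.375, 0.104, 0.097, 1.564, 0, 1.353], TCP at [241.268, -549.386, 242.331] pointing down, gripper open.
Joint ranges: [-2.99, 2.99], [-0.84, 1.86], [-1.1, 1.16], [-1.84, 2.11], [-1.51, 1.56], [-3.14, 3.14]. Speed limits (rad/s): [2.22, 2.22, 2.57, 3.14, 3.14, 3.14].

INTERFACE

Orientations are given as a unit quaternion [x, y, z, w].
In Python, from bench import bot gives the robot as it stands.
- The arm moves only by the tool move_arm, never from a script. Its argument "series" is a list of rows, each a list of 3 entries, a list of its own where there are three numbers: the finger opening in m, from 0 to 0.0854, then the shift along the tool's x, y, z in m, then the turn about the tool's z in rad. A call has exactly 10 rows; each row shifts and turns the commanded pose from where the row before left it, along the tool's axes as they then stand; what a row does not reach is not made up. A row lasts 1/10 s, in which the tool goes at most 50 mm and 8.59 degrees, less where a joint would pass 70% of its speed; a pose out of reach is approached as far as the arm can. A call with a gripper value outside its range is refused whole. The fingers move at their own pace and stop on an object; "force" is the grip in N (left out, the last holds). Time passes only in rows, so rows that do not move let the fingers close, or fill a call up. It gives the time, the measured TCP pose, the force and the opening at its end, in the units of the state.
- bot.get_state(): the state, without advancing time (a new reading comes with each control period).
- bot.grab_frame(name): name is "scene" or "top" or "wrist"; returns (picture, depth): 480x640x3 uint8, red, green, blue; 480x640 float32, mm along the optical axis (not along the pixel's ray), 0 where there is no reading.
- bot.calibration(name): a dict with "vertical_fov" (degrees; the focal length in pixels is half the picture's height over the tangent of half this angle, whatever the lens; pixels are square), "cx", "cy" (the principal point, pixels), "R" (3x3) and "t" (3): a world point X has camera coordinates R X + t; the wrist camera has in their place "T_tool_cam" (4x4, takes a point from camera to tool coordinates, whose origin is the TCP and whose axes are the flange's). Camera axes: x right, y down, z forward; pixel columns grow to the right and rows downward; lengths in mm; the calibration is good to about 2 mm. A picture is of the moment at which its call begins: read the wrist's pose just before it. calibration takes no time and is no camera call.
- bot.job_done(): hands the job in, once; it reports no verdict.
The state is a dict: "time": time; "joints": joint angles; "dq": joint speeds; "joint_torque": joint torques, N m; "position": TCP position; "orientation": TCP orientation; "contact_force": force on the tool from outside, world axes, zero at the start; "torque": the same for the moment, N m; "width": finger opening in mm.
Only numpy, scipy, OpenCV 4.12 (cv2) and the standard library are available. Lean on these libraries where they do the work, as an engineer would, in place of code of your own. Each camera call takes 0.05 s, during which the arm holds its last target.

## Working session

There is one attempt and no reset: what is moved stays moved. The work goes in short steps, Python scripts to look and compute and a tool call to move; the robot and the scene stay as the last step left them, time stands still between calls to the robot, and variables do not carry over. Pictures are saved under pics/ and viewed, and the job is handed in when it is done.

Besides the shell and the picture viewer there is one more tool, called after "Emit:" as name(argument=value, ...), one argument or row to a line, values as JSON. move_arm: Moves the arm, as the interface text tells. Its arguments: {"type":"object","properties":{"series":{"type":"array","items":{"type":"array"}},"force":{"type":"number"}},"required":["series"]}

```bash
mkdir -p pics; ls
python3 - <<'E'
from bench import bot
import cv2,numpy as np
print(bot.get_state()); print(bot.tip_reach)
for n in("scene","top"):
    p,d=bot.grab_frame(n); cv2.imwrite(f"pics/{n}0.png",p[:,:,::-1]); np.savez(f"{n}0.npz",p=p,d=d)
    print(n,bot.calibration(n))
print(bot.calibration("wrist"))
E
```

```text
pics
{'time': 0.0, 'joints': array([-1.37467051e+00,  1.04683606e-01,  9.64830983e-02,  1.56386901e+00,
       -1.33255041e-05,  1.35308486e+00]), 'dq': array([-0.00090741, -0.00027196, -0.00075822,  0.00112243,  0.00073782,
        0.00070596]), 'joint_torque': array([-2.50383655e-04, -5.56935096e+01,  5.03649795e+01,  1.71084126e-02,
       -3.09143716e-04,  1.66109652e-05]), 'position': array([ 241.21428055, -549.04984456,  241.53909828]), 'orientation': array([ 9.78668411e-01,  2.05445214e-01,  2.08149148e-07, -6.36628612e-04]), 'contact_force': array([-0.43888374, -0.14277926,  0.57110893]), 'torque': array([-0.04337623,  0.0117242 ,  0.01797765]), 'width': 85.37241106103504}
11.0
scene {'vertical_fov': 45.722569335885254, 'cx': 325.33899449909006, 'cy': 240.9577237548229, 'R': array([[-0.68380334,  0.72951308, -0.01495548],
       [ 0.52517621,  0.4778337 , -0.70417676],
       [-0.50655992, -0.48937268, -0.70986719]]), 't': array([ 362.83650874, -199.09742954, 1335.04868641])}
top {'vertical_fov': 55.60367387281316, 'cx': 320.9261950379043, 'cy': 233.73093821695917, 'R': array([[ 0.00495127, -0.99971791, -0.02322893],
       [-0.99474107, -0.00254754, -0.10239003],
       [ 0.10230197,  0.02361373, -0.99447308]]), 't': array([ 37.67108012, 543.97745983, 855.97074826])}
{'vertical_fov': 61.15370995962915, 'cx': 321.6458082572995, 'cy': 234.60031015769215, 'T_tool_cam': array([[-1.26349696e-03, -9.60913822e-01, -2.76844776e-01,
         7.10176034e+01],
       [ 9.99999101e-01, -1.33845584e-03,  8.17963550e-05,
        -1.29051132e+00],
       [-4.49143755e-04, -2.76844424e-01,  9.60914649e-01,
        -1.29978500e+02],
       [ 0.00000000e+00,  0.00000000e+00,  0.00000000e+00,
         1.00000000e+00]])}
```

View pics/scene0.png

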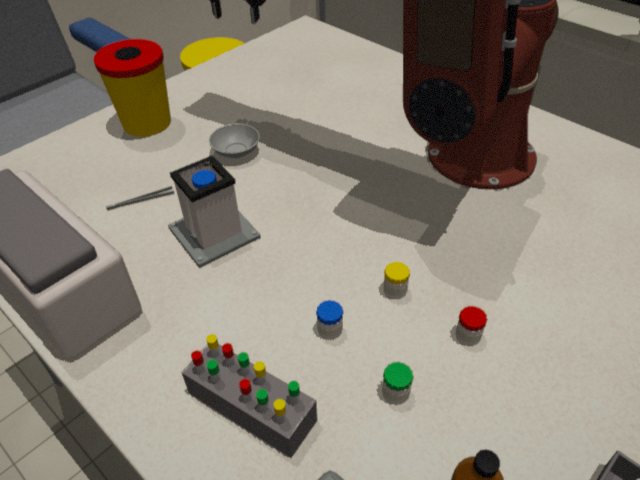

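View pics/top0.png

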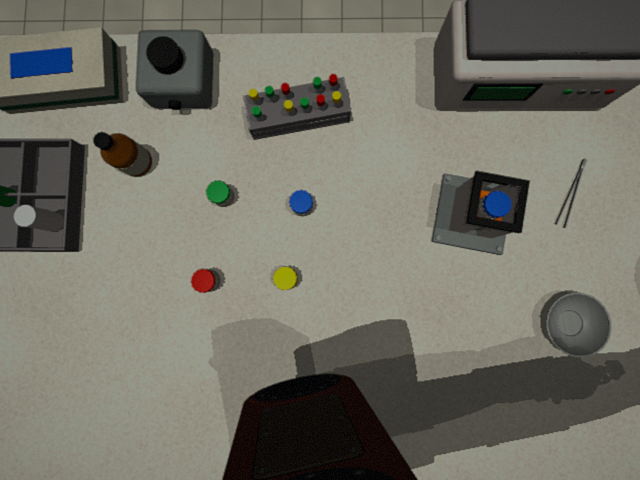

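The blue loose pot shows at (302,202) in top and (330,318) in scene. The dispenser's blue lid shows at (498,204) and (204,178), inside the black rim.

```bash
cat > h.py <<'E'
import numpy as np,cv2
from bench import bot
def K(c,H=480): return H/2/np.tan(np.radians(c["vertical_fov"])/2)
def ray(c,u,v):
    f=K(c); d=np.array([(u-c["cx"])/f,(v-c["cy"])/f,1.])
    return -c["R"].T@c["t"], c["R"].T@d
def plane(c,u,v,z):
    o,d=ray(c,u,v); return o+d*(z-o[2])/d[2]
def blobs(p,lo,hi,amin=80):
    hsv=cv2.cvtColor(p,cv2.COLOR_RGB2HSV)
    m=cv2.inRange(hsv,lo,hi)
    n,l,s,c=cv2.connectedComponentsWithStats(m)
    return [(c[i],s[i],l==i) for i in range(1,n) if s[i][4]>amin]
E
python3 - <<'E'
from h import *
cols={"blue":((100,150,60),(125,255,255)),"green":((55,120,50),(85,255,255)),"yellow":((22,150,80),(35,255,255)),"red":((0,180,80),(6,255,255))}
for n in("scene","top"):
    z=np.load(n+"0.npz");c=bot.calibration(n)
    for k,(lo,hi) in cols.items():
        for ce,s,m in blobs(z["p"],lo,hi):
            d=np.median(z["d"][m]); o,r=ray(c,*ce); X=o+r*d
            print(n,k,ce.round(1),s[:5],"depthpt",X.round(),"z56",plane(c,*ce,56).round(1),"z145",plane(c,*ce,145).round(1))
z=np.load("top0.npz");p=z["p"];c=bot.calibration("top")
# black rim
sub=(p.max(2)<45).astype(np.uint8)
sub[:, :462]=0; sub[:,535:]=0; sub[:165]=0; sub[238:]=0
cs,_=cv2.findContours(sub,cv2.RETR_EXTERNAL,cv2.CHAIN_APPROX_NONE)
k=max(cs,key=cv2.contourArea); r=cv2.minAreaRect(k); print(r)
b=cv2.boxPoints(r); P=np.array([plane(c,*q,150) for q in b]); print(P.round(1),P.mean(0).round(1),np.linalg.norm(P-np.roll(P,1,0),axis=1))
E
```

```text
scene blue [203.2 178.3] [192 170  24  19 333] depthpt [ 586. -257.  146.] z56 [ 526.5 -356.6   56. ] z145 [ 585.6 -257.8  145. ]
scene blue [329.2 312.2] [317 301  25  24 473] depthpt [607.  82.  57.] z56 [606.4  81.   56. ] z145 [656.1 128.4 145. ]
scene green [243.  359.4] [238 353  11  14 122] depthpt [781.  72. 104.] z56 [764.6  44.7  56. ] z145 [795.7  96.4 145. ]
scene green [212.4 366.7] [207 360  12  15 141] depthpt [819.  49. 104.] z56 [805.3  20.   56. ] z145 [831.6  74.5 145. ]
scene green [397.6 376.1] [384 363  29  28 629] depthpt [626. 240.  57.] z56 [625.2 239.8  56. ] z145 [672.7 268.5 145. ]
scene green [293.4 388.3] [288 381  11  16 137] depthpt [765. 160. 104.] z56 [746.8 138.4  56. ] z145 [780.  179.1 145. ]
scene green [261.8 396.3] [256 389  12  16 151] depthpt [803. 137. 104.] z56 [787.7 113.6  56. ] z145 [816.1 157.1 145. ]
scene yellow [206.  50.] [ 180   37   64   33 1083] depthpt [  -96. -1191.  -169.] z56 [ 161.3 -807.4   56. ] z145 [ 263.3 -655.6  145. ]
scene yellow [140.3 102.6] [ 101   67   69   70 3133] depthpt [ 475. -650.   95.] z56 [ 444.8 -711.3 
[... 1201 characters left out ...]
. -260.  145.] z56 [ 598.8 -292.1   56. ] z145 [ 583.6 -259.6  145. ]
top green [217.6 191.5] [207 181  23  22 394] depthpt [622. 237.  56.] z56 [621.7 236.9  56. ] z145 [604.1 214.1 145. ]
top yellow [284.8 277.9] [273 267  24  23 432] depthpt [458. 106.  56.] z56 [458.  106.1  56. ] z145 [457.5  97.  145. ]
top red [202.6 280.4] [191 269  24  23 400] depthpt [452. 260.  57.] z56 [452.5 260.4  56. ] z145 [452.6 235.1 145. ]
((496.48260498046875, 203.6127166748047), (56.64130401611328, 58.085845947265625), 8.746162414550781)
[[ 541.5 -201.4  150. ]
 [ 638.9 -218.8  150. ]
 [ 624.1 -311.6  150. ]
 [ 527.3 -293.1  150. ]] [ 583.  -256.2  150. ] [92.76188363 98.96219129 93.91629063 98.5187813 ]
```

Emit:
move_arm(
  series=[
    [0.085,[0.036,-0.0265,0],0],
    [0.085,[0.036,-0.0265,0],0],
    [0.085,[0.036,-0.0265,0],0],
    [0.085,[0.036,-0.0265,0],0],
    [0.085,[0.036,-0.0265,0],0],
    [0.085,[0.036,-0.0265,0],0],
    [0.085,[0.036,-0.0265,0],0],
    [0.085,[0.036,-0.0265,0],0],
    [0.085,[0.036,-0.0265,0],0],
    [0.085,[0.036,-0.0265,0],0],
  ],
  force=40,
)

```text
time: 1.1
position: [464.8, -160.2, 242.1]
orientation: [0.979, 0.205, -0.0, 0.0]
contact_force: [0.9, -1.1, 0.1]
width: 84.9
```

```bash
cat >> h.py <<'E'
from scipy.spatial.transform import Rotation as Ro
def to_tool(X,s=None):
    s=s or bot.get_state(); R=Ro.from_quat(s["orientation"])
    return R.inv().apply(np.asarray(X,float)-s["position"])
def wrist_plane(s,u,v,z):
    c=bot.calibration("wrist");f=K(c);T=c["T_tool_cam"];R=Ro.from_quat(s["orientation"])
    d=R.apply(T[:3,:3]@np.array([(u-c["cx"])/f,(v-c["cy"])/f,1.])); o=R.apply(T[:3,3])+s["position"]
    return o+d*(z-o[2])/d[2]
E
python3 - <<'E'
from h import *
s=bot.get_state();print(s["time"],s["position"],s["orientation"],s["joints"].round(3))
print(to_tool([602.4,77.9,150],s))
z=np.load("top0.npz");c=bot.calibration("top");d=z["d"];v,u=np.mgrid[:480,:640];f=K(c)
P=(np.stack([(u-c["cx"])/f*d,(v-c["cy"])/f*d,d],-1)-c["t"])@c["R"]
m=(u>440)&(v<112)&(P[...,2]>40)&(d>0)
print(P[m].min(0),P[m].max(0))
for h in (100,150,180,200,220):print(h,P[m&(P[...,2]>h)].min(0).round() if (m&(P[...,2]>h)).any() else None)
E
```

```text
1.1 [ 464.82277659 -160.19163773  242.12258139] [ 9.78682785e-01  2.05377713e-01 -3.60545604e-05  2.83997677e-05] [-0.599 -0.227 -0.222  1.576 -0.     2.129]
[ 221.69144566 -162.70403828   92.09771554]
[ 793.93308901 -525.42180608   40.0005888 ] [ 944.74205275 -187.79371658  186.95106619]
100 [ 794. -524.  100.]
150 [ 800. -504.  150.]
180 [ 830. -492.  180.]
200 None
220 None
```

Emit:
move_arm(
  series=[
    [0.085,[0.036,-0.0265,0],0],
    [0.085,[0.036,-0.0265,0],0],
    [0.085,[0.036,-0.0265,0.01],0],
    [0.085,[0.036,-0.0265,0.02],0],
    [0.085,[0.036,-0.0265,0.02],0],
    [0.085,[0.027,-0.0195,0.02],0],
    [0.085,[0.015,-0.011,0.02],0],
    [0.085,[0,0,0.01],0],
    [0.085,[0,0,0],0],
    [0.085,[0,0,0],0],
  ],
)

```text
time: 2.1
position: [601.9, 75.7, 142.8]
orientation: [0.979, 0.205, -0.0, 0.0]
contact_force: [0.0, -0.7, -0.1]
width: 85.0
```

Run:
```python
from h import *
s=bot.get_state();print(s["time"],s["position"])
p,d=bot.grab_frame("wrist");cv2.imwrite("pics/w1.png",p[:,:,::-1])
for ce,st,m in blobs(p,(100,150,60),(125,255,255)):
    X=wrist_plane(s,*ce,56);print(ce,st,np.median(d[m]),X,to_tool([X[0],X[1],34-8],s))
```

```text
2.1 [601.85032118  75.68557316 142.78253594]
[319.72050114 239.85876993] [ 281  201   79   77 4390] 228.18657 [605.95719403  80.02559381  56.        ] [  5.51953346  -2.36208893 116.78106941]
```

View pics/w1.png

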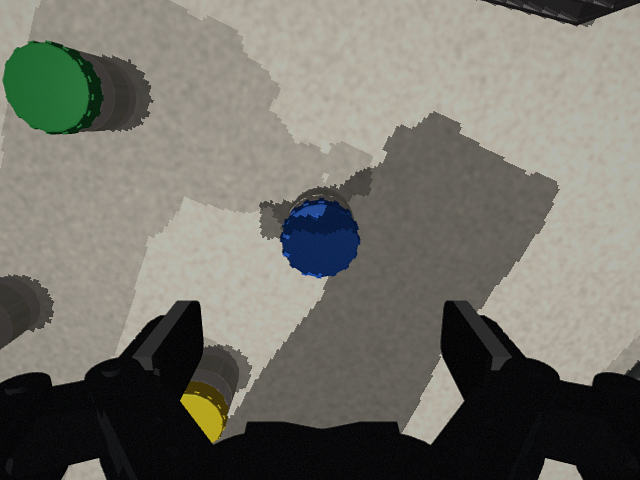

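The blue lid sits centred at (320,240) in the wrist view, midway between the jaws at columns 200 and 443. The three views agree to about 4 mm, so I'll use the average and descend.

Emit:
move_arm(
  series=[
    [0.085,[0.0035,-0.0013,0.01],0],
    [0.085,[0,0,0.025],0],
    [0.085,[0,0,0.025],0],
    [0.085,[0,0,0.025],0],
    [0.085,[0,0,0.018],0],
    [0.085,[0,0,0.01],0],
    [0.085,[0,0,0],0],
    [0.043,[0,0,0],0],
    [0.04,[0,0,0],0],
    [0.035,[0,0,0],0],
  ],
  force=40,
)

```text
time: 3.15
position: [605.6, 79.0, 30.5]
orientation: [0.979, 0.205, 0.001, 0.0]
contact_force: [-0.8, 2.9, 12.3]
width: 43.9
```

Emit:
move_arm(
  series=[
    [0.035,[0,0,0],0],
    [0.035,[0,0,0],0],
    [0.035,[0,0,0],0],
    [0.035,[0,0,0],0],
    [0.035,[0,0,-0.01],0],
    [0.035,[0,0,-0.02],0],
    [0.035,[0,0,-0.03],0],
    [0.035,[0,0,-0.03],0],
    [0.035,[0,0,0],0],
    [0.035,[0,0,0],0],
  ],
)

```text
time: 4.15
position: [605.2, 79.1, 120.1]
orientation: [0.979, 0.205, 0.001, 0.0]
contact_force: [0.1, 0.0, -1.5]
width: 43.3
```

Run:
```python
from h import *
s=bot.get_state();print(s["time"],s["position"],s["contact_force"],s["width"])
p,d=bot.grab_frame("wrist");cv2.imwrite("pics/w2.png",p[:,:,::-1])
for ce,st,m in blobs(p,(100,150,60),(125,255,255)): print(ce,st,np.median(d[m]))
print(to_tool([584,-259,250]))
```

```text
4.15 [605.17015744  79.08573158 120.08643255] [ 0.10214719  0.02978008 -1.54230722] 43.309085188104426
[321.6940261  354.19628514] [  251   280   143   145 15936] 121.55197
[-154.73753053  301.36134848 -131.15394439]
```

View pics/w2.png

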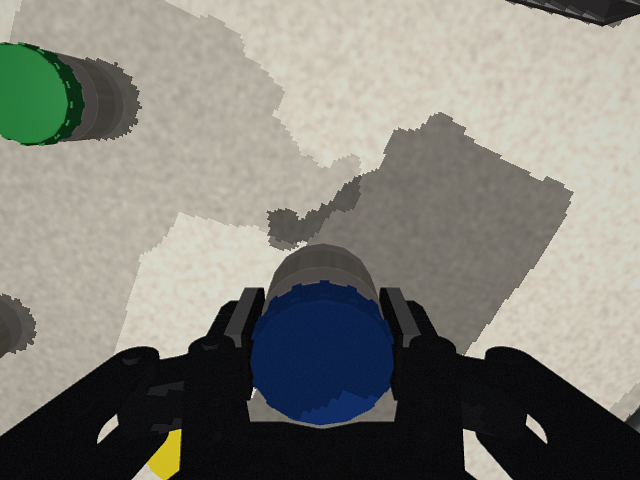

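Gripped (width 43.3, and 44 is expected). The pot hangs upright between the pads with its lid at (322,354). Next: carry it to just short of the well and look.

Emit:
move_arm(
  series=[
    [0.035,[-0.01,0.02,-0.026],0],
    [0.035,[-0.02,0.033,-0.026],0],
    [0.035,[-0.02,0.033,-0.026],0],
    [0.035,[-0.02,0.033,-0.026],0],
    [0.035,[-0.02,0.033,-0.026],0],
    [0.035,[-0.02,0.033,0],0],
    [0.035,[-0.02,0.033,0],0],
    [0.035,[-0.02,0.033,0],0],
    [0.035,[-0.02,0.033,0],0],
    [0.035,[-0.015,0.017,0],0],
  ],
)

```text
time: 5.2
position: [555.2, -273.2, 247.0]
orientation: [0.979, 0.205, -0.001, -0.001]
contact_force: [0.4, 0.5, -1.7]
width: 42.9
```

Emit:
move_arm(
  series=[
    [0.035,[0,0,0],0],
    [0.035,[0,0,0],0],
    [0.035,[0,0,0],0],
    [0.035,[0,0,0],0],
    [0.035,[0,0,0],0],
    [0.035,[0,0,0],0],
    [0.035,[0,0,0],0],
    [0.035,[0,0,0],0],
    [0.035,[0,0,0],0],
    [0.035,[0,0,0],0],
  ],
)

```text
time: 6.2
position: [556.4, -270.9, 249.3]
orientation: [0.979, 0.205, -0.0, 0.0]
contact_force: [-0.4, -0.1, -0.7]
width: 43.1
```

Run:
```python
from h import *
s=bot.get_state();print(s["time"],s["position"],s["orientation"],s["contact_force"],s["width"])
p,d=bot.grab_frame("wrist");cv2.imwrite("pics/w3.png",p[:,:,::-1])
for ce,st,m in blobs(p,(100,150,60),(125,255,255)): 
    D=np.median(d[m]);print(ce,st,D)
    for z in (145,s["position"][2]+26): X=wrist_plane(s,*ce,z); print(z,X,to_tool(X,s))
```

```text
6.2 [ 556.36185221 -270.8864727   249.30517252] [ 9.78676102e-01  2.05409555e-01 -1.70279750e-05  4.87298792e-05] [-0.44275204 -0.08459913 -0.66044275] 43.109170554625585
[325.69083009 187.47930483] [ 288  149   77   78 4373] 237.72374
145 [ 586.10605643 -259.05071312  145.        ] [ 31.99844109   1.11271624 104.30356435]
275.305172523357 [ 605.44082509 -249.08685635  275.30517252] [ 53.70072774  -0.2250968  -26.00288491]
[321.72471737 353.31068141] [  250   280   144   145 16187] 121.57472
145 [ 484.90910287 -300.82712174  145.        ] [-77.45546356  -1.32335697 104.30918828]
275.305172523357 [ 560.52864433 -267.62762808  275.30517252] [  5.12403271  -1.30624951 -26.00038895]
```

View pics/w3.png

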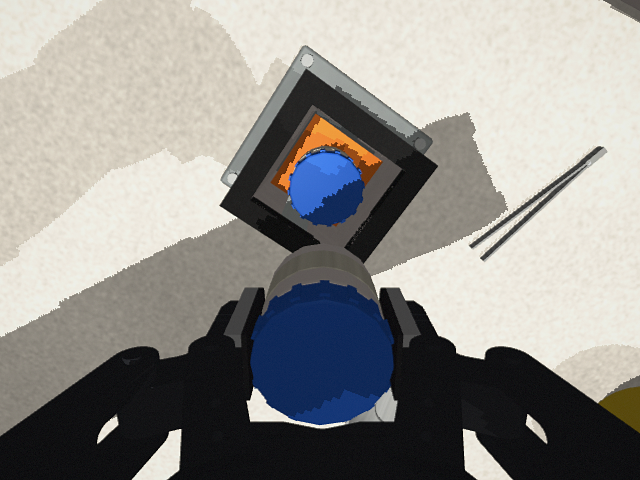

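The well is clear at (326,187) in the wrist view, and the held pot sits ahead of the palm. All views put the lower lid about 29 mm ahead along tool x, so I'll move over it and descend to a low hover.

Emit:
move_arm(
  series=[
    [0.035,[0.01,0.0005,0],0],
    [0.035,[0.01,0.001,0],0],
    [0.035,[0.0095,0,0],0],
    [0.035,[0,0,0.01],0],
    [0.035,[0,0,0.018],0],
    [0.035,[0,0,0.018],0],
    [0.035,[0,0,0.012],0],
    [0.035,[0,0,0.006],0],
    [0.035,[0,0,0],0],
    [0.035,[0,0,0],0],
  ],
)

```text
time: 7.25
position: [584.2, -260.6, 186.0]
orientation: [0.979, 0.205, 0.0, 0.0]
contact_force: [0.8, -0.3, -1.6]
width: 43.5
```

Run:
```python
from h import *
s=bot.get_state();print(s["time"],s["position"],s["contact_force"],s["width"])
for n in("scene","top"):
    p,d=bot.grab_frame(n); cv2.imwrite(f"pics/{n}1.png",cv2.resize(p[100:260,120:320] if n=="scene" else p[120:280,400:600],None,fx=4,fy=3.75)[:,:,::-1])
    c=bot.calibration(n)
    for ce,st,m in blobs(p,(100,150,60),(125,255,255)): print(n,ce,st[:5],plane(c,*ce,208),plane(c,*ce,145))
```

```text
7.25 [ 584.19204193 -260.55928743  185.97610971] [ 0.84752835 -0.29953023 -1.56112501] 43.46046826585664
scene [195.66896552 150.78275862] [186 141  20  19 290] [ 587.6517815  -259.79600109  208.        ] [ 541.69316089 -337.23446778  145.        ]
scene [202.84393064 181.6300578 ] [192 175  24  14 173] [ 633.32930087 -181.24670759  208.        ] [ 592.1277022  -250.50476698  145.        ]
top [40.82060027 62.26534789] [  10   48   62   30 1466] [805.63345623 494.33512792 208.        ] [837.34630522 537.14171463 145.        ]
```

View pics/scene1.png

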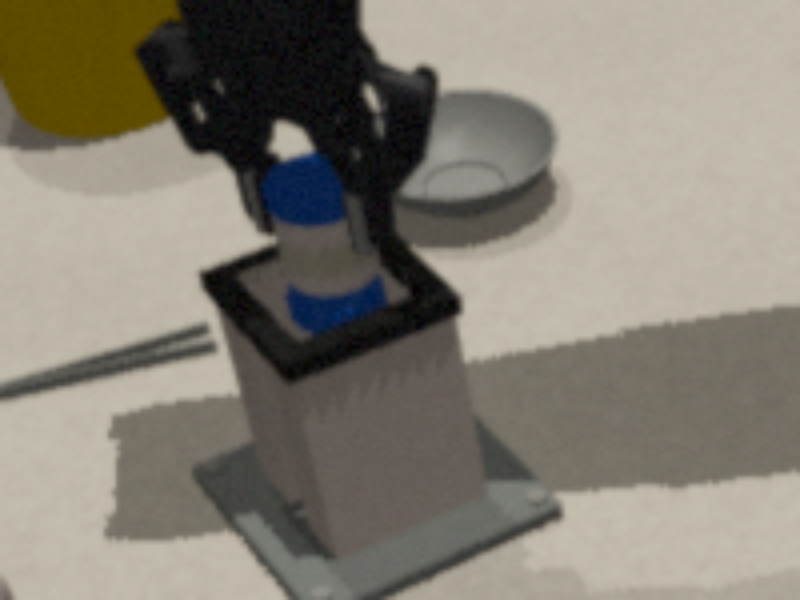

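View pics/top1.png

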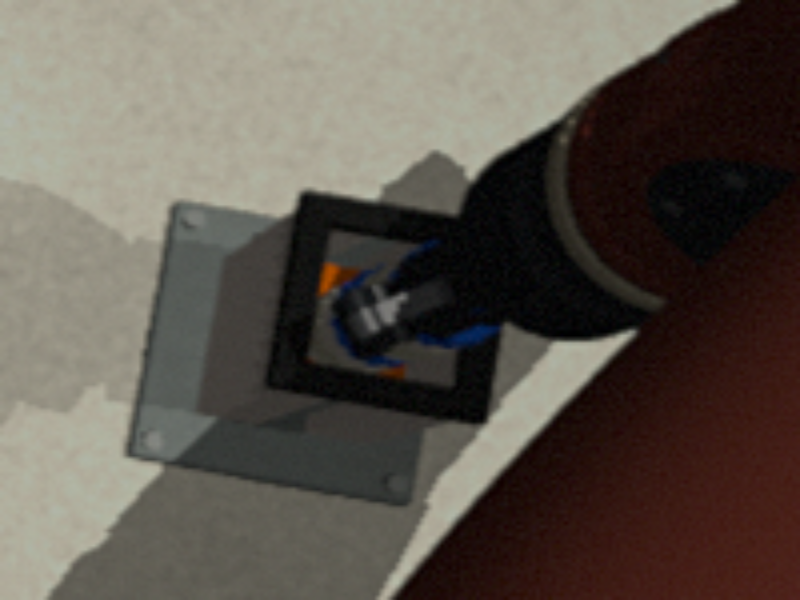

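Run:
```python
from h import *
c=bot.calibration("scene");f=K(c)
def pr(X): x=c["R"]@X+c["t"]; return np.array([c["cx"]+f*x[0]/x[2],c["cy"]+f*x[1]/x[2],22*f/x[2]])
for X in ([585.6,-257.8,145],[585.6,-257.8,211.5],[585.6,-257.8,209],[589.6,-257.8,211.5],[585.6,-253.8,211.5]):
    print(X,pr(np.array(X)).round(1))
```

```text
[585.6, -257.8, 145] [203.2 178.3  11.8]
[585.6, -257.8, 211.5] [196.9 149.1  12.3]
[585.6, -257.8, 209] [197.2 150.3  12.3]
[589.6, -257.8, 211.5] [195.1 150.1  12.4]
[585.6, -253.8, 211.5] [198.3 150.   12.4]
```

The held lid in the scene view at about (196,151), next to its predicted position, shows a 2–3 mm offset along tool y. I'll correct that and lower gently.

Emit:
move_arm(
  series=[
    [0.035,[0,0.0025,0],0],
    [0.035,[0,0,0.003],0],
    [0.035,[0,0,0.002],0],
    [0.035,[0,0,0.001],0],
    [0.035,[0,0,0.001],0],
    [0.035,[0,0,0.001],0],
    [0.035,[0,0,0.001],0],
    [0.035,[0,0,0],0],
    [0.035,[0,0,0],0],
    [0.035,[0,0,0],0],
  ],
)

```text
time: 8.35
position: [585.0, -262.7, 176.4]
orientation: [0.979, 0.205, 0.0, 0.0]
contact_force: [0.2, 0.2, -0.7]
width: 43.0
```

Emit:
move_arm(
  series=[
    [0.035,[0,0,0.001],0],
    [0.035,[0,0,0],0],
    [0.035,[0,0,0.001],0],
    [0.035,[0,0,0],0],
    [0.035,[0,0,0],0],
    [0.035,[0,0,0],0],
    [0.035,[0,0,0],0],
    [0.035,[0,0,0],0],
    [0.035,[0,0,0],0],
    [0.035,[0,0,0],0],
  ],
)

```text
time: 9.35
position: [585.1, -262.8, 174.4]
orientation: [0.979, 0.205, 0.0, 0.0]
contact_force: [0.6, -0.3, 3.7]
width: 42.8
```

Contact at 3.7 N. Release and rise.

Emit:
move_arm(
  series=[
    [0.048,[0,0,0],0],
    [0.055,[0,0,0],0],
    [0.065,[0,0,0],0],
    [0.075,[0,0,0],0],
    [0.08,[0,0,0],0],
    [0.08,[0,0,-0.01],0],
    [0.08,[0,0,-0.025],0],
    [0.08,[0,0,-0.035],0],
    [0.08,[0,0,-0.03],0],
    [0.08,[0,0,0],0],
  ],
)

```text
time: 10.35
position: [586.3, -263.6, 280.4]
orientation: [0.979, 0.205, 0.003, 0.003]
contact_force: [0.4, 0.6, -0.0]
width: 80.2
```

Emit:
move_arm(
  series=[
    [0.0,[0,0,0],0],
    [0.0,[0,0,0],0],
    [0.0,[0,0,0],0],
    [0.0,[0,0,0],0],
    [0.0,[0,0,0],0],
    [0.0,[0,0,0],0],
    [0.0,[0,0,0],0],
    [0.0,[0,0,0],0],
    [0.0,[0,0,0],0],
    [0.0,[0,0,0],0],
  ],
)

```text
time: 11.35
position: [585.0, -262.7, 274.3]
orientation: [0.979, 0.205, 0.0, 0.0]
contact_force: [-0.0, 0.4, 0.2]
width: 0.1
```

Run:
```python
from h import *
s=bot.get_state();print(s["time"],s["position"],s["contact_force"],s["width"])
for n in("scene","wrist"):
    p,d=bot.grab_frame(n); cv2.imwrite(f"pics/{n}2.png",cv2.resize(p[100:260,120:320],None,fx=4,fy=3.75)[:,:,::-1] if n=="scene" else p[:,:,::-1])
    c=bot.calibration(n)
    for ce,st,m in blobs(p,(100,150,60),(125,255,255)):
        X=plane(c,*ce,201) if n=="scene" else wrist_plane(s,*ce,201)
        print(n,ce,st[:5],X,to_tool(X,s),np.median(d[m]))
```

```text
11.35 [ 585.01642391 -262.68176191  274.33444244] [-0.02240647  0.40659557  0.18531549] 0.0698322212016635
scene [198.25290698 155.22383721] [187 147  25  18 344] [ 587.69236685 -254.25940414  201.        ] [ 5.83498812 -6.64574578 73.33364989] 1021.03143
wrist [312.77202073 201.36528497] [286 190  65  41 386] [ 610.21496606 -245.32523392  201.        ] [30.04899478 -5.76895979 73.33439203] 268.01538
wrist [321.80239521 251.0255489 ] [ 280  211   85   79 5010] [ 587.68095256 -260.20762341  201.        ] [ 3.43263754 -1.20422449 73.33436006] 217.52527
```

View pics/scene2.png

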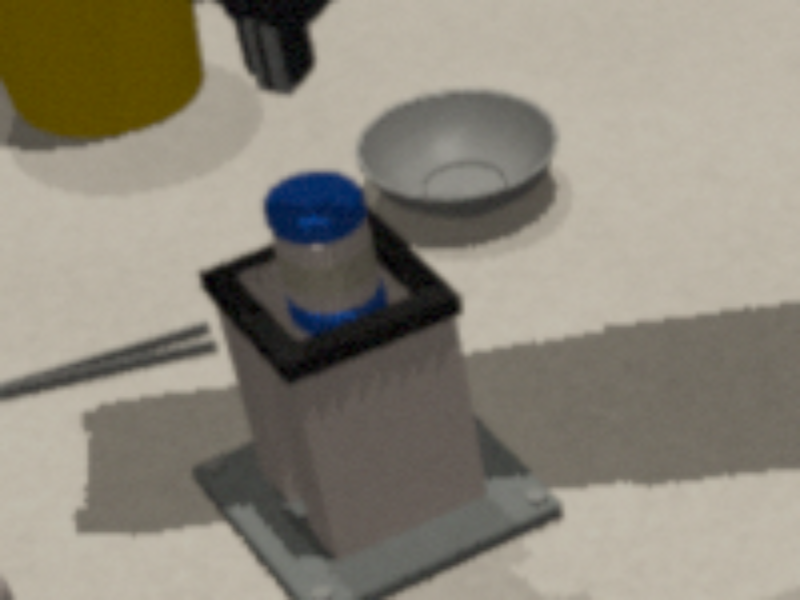

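View pics/wrist2.png

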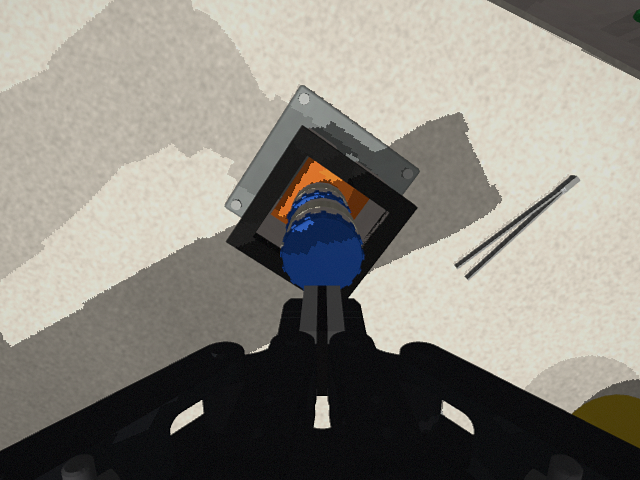

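The pot stands upright on the lower one, lid at (198,155) in scene, about 51 mm proud of the rim. The closed fingertips are over the lid. I'll approach to find contact.

Emit:
move_arm(
  series=[
    [0.0,[0.0025,0,0.005],0],
    [0.0,[0,0,0.012],0],
    [0.0,[0,0,0.012],0],
    [0.0,[0,0,0.012],0],
    [0.0,[0,0,0.01],0],
    [0.0,[0,0,0.006],0],
    [0.0,[0,0,0.002],0],
    [0.0,[0,0,0],0],
    [0.0,[0,0,0],0],
    [0.0,[0,0,0],0],
  ],
)

```text
time: 12.45
position: [587.6, -261.8, 216.0]
orientation: [0.979, 0.205, 0.0, 0.0]
contact_force: [-0.6, -0.2, 0.2]
width: -0.1
```

Emit:
move_arm(
  series=[
    [0.0,[0,0,0.001],0],
    [0.0,[0,0,0],0],
    [0.0,[0,0,0],0],
    [0.0,[0,0,0.001],0],
    [0.0,[0,0,0],0],
    [0.0,[0,0,0],0],
    [0.0,[0,0,0],0],
    [0.0,[0,0,0],0],
    [0.0,[0,0,0],0],
    [0.0,[0,0,0],0],
  ],
)

```text
time: 13.45
position: [587.3, -261.7, 213.3]
orientation: [0.979, 0.205, 0.0, 0.0]
contact_force: [-0.6, -0.6, -0.8]
width: -0.0
```

Emit:
move_arm(
  series=[
    [0.0,[0,0,0.001],0],
    [0.0,[0,0,0],0],
    [0.0,[0,0,0.0005],0],
    [0.0,[0,0,0],0],
    [0.0,[0,0,0],0],
    [0.0,[0,0,0],0],
    [0.0,[0,0,0],0],
    [0.0,[0,0,0],0],
    [0.0,[0,0,0],0],
    [0.0,[0,0,0],0],
  ],
)

```text
time: 14.45
position: [587.3, -261.7, 211.8]
orientation: [0.979, 0.205, -0.0, 0.0]
contact_force: [1.0, -0.7, -0.5]
width: 0.4
```

Emit:
move_arm(
  series=[
    [0.0,[0,0,0.001],0],
    [0.0,[0,0,0],0],
    [0.0,[0,0,0],0],
    [0.0,[0,0,0],0],
    [0.0,[0,0,0],0],
    [0.0,[0,0,0],0],
    [0.0,[0,0,0],0],
    [0.0,[0,0,0],0],
    [0.0,[0,0,0],0],
    [0.0,[0,0,0],0],
  ],
)

```text
time: 15.45
position: [587.3, -261.7, 210.8]
orientation: [0.979, 0.205, -0.0, 0.0]
contact_force: [0.1, -0.9, 0.7]
width: 0.2
```

Emit:
move_arm(
  series=[
    [0.0,[0,0,0.001],0],
    [0.0,[0,0,0.002],0],
    [0.0,[0,0,0.003],0],
    [0.0,[0,0,0.004],0],
    [0.0,[0,0,0.005],0],
    [0.0,[0,0,0.005],0],
    [0.0,[0,0,0.005],0],
    [0.0,[0,0,0.003],0],
    [0.0,[0,0,0.002],0],
    [0.0,[0,0,0],0],
  ],
)

```text
time: 16.45
position: [587.2, -261.6, 180.2]
orientation: [0.979, 0.205, -0.0, -0.0]
contact_force: [-0.1, 0.0, 2.1]
width: -0.0
```

Run:
```python
from h import *
s=bot.get_state();print(s["time"],s["position"],s["contact_force"],s["width"])
n="scene"
p,d=bot.grab_frame(n); cv2.imwrite(f"pics/{n}3.png",cv2.resize(p[100:260,120:320],None,fx=4,fy=3.75)[:,:,::-1])
for ce,st,m in blobs(p,(100,150,60),(125,255,255)): print(ce,st)
```

```text
16.45 [ 587.24935329 -261.6498043   180.24743116] [-1.13787503e-01  1.80480148e-03  2.06610771e+00] -0.04513731723767222
[202.34136546 170.12851406] [189 160  25  18 249]
```

View pics/scene3.png

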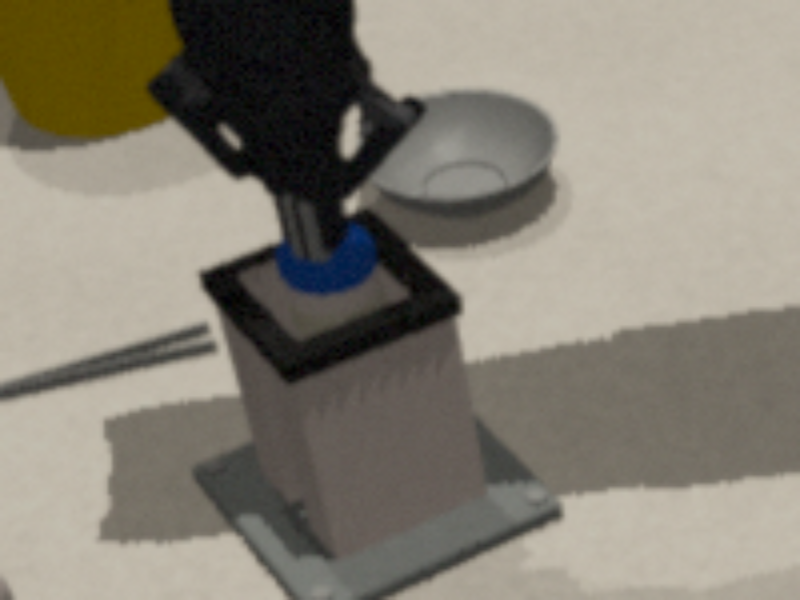

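The pot is sinking straight and upright. Pressing on to about 1 mm short of level, then I'll measure.

Emit:
move_arm(
  series=[
    [0.0,[0,0,0.001],0],
    [0.0,[0,0,0.002],0],
    [0.0,[0,0,0.003],0],
    [0.0,[0,0,0.004],0],
    [0.0,[0,0,0.004],0],
    [0.0,[0,0,0.002],0],
    [0.0,[0,0,0.001],0],
    [0.0,[0,0,0.001],0],
    [0.0,[0,0,0],0],
    [0.0,[0,0,0],0],
  ],
)

```text
time: 17.5
position: [587.4, -261.7, 163.0]
orientation: [0.979, 0.205, 0.0, 0.0]
contact_force: [-1.0, 0.4, 4.3]
width: -0.2
```

Emit:
move_arm(
  series=[
    [0.0,[0,0,0],0],
    [0.0,[0,0,-0.005],0],
    [0.0,[0,0,-0.02],0],
    [0.0,[0,0,-0.04],0],
    [0.0,[0,0,-0.03],0],
    [0.0,[0,0,-0.015],0],
    [0.0,[0,0,0],0],
    [0.0,[0,0,0],0],
    [0.0,[0,0,0],0],
    [0.0,[0,0,0],0],
  ],
)

```text
time: 18.5
position: [586.8, -261.4, 271.1]
orientation: [0.979, 0.205, -0.001, -0.001]
contact_force: [-0.1, -0.8, 0.1]
width: 0.1
```

```bash
cat > chk.py <<'E'
from h import *
import sys
s=bot.get_state();print(s["time"],s["position"],s["contact_force"],s["width"])
t=sys.argv[1]
p,d=bot.grab_frame("wrist");cv2.imwrite(f"pics/wrist{t}.png",p[:,:,::-1])
q,e=bot.grab_frame("scene");cv2.imwrite(f"pics/scene{t}.png",cv2.resize(q[100:260,120:320],None,fx=4,fy=3.75)[:,:,::-1])
def cloud(d,w):
    c=bot.calibration(w);f=K(c);v,u=np.mgrid[:480,:640]
    P=np.stack([(u-c["cx"])/f*d,(v-c["cy"])/f*d,d],-1)
    if w!="wrist": return (P-c["t"])@c["R"]
    T=c["T_tool_cam"];R=Ro.from_quat(s["orientation"]).as_matrix()
    return (P@T[:3,:3].T+T[:3,3])@R.T+s["position"]
for w,im,dd in(("wrist",p,d),("scene",q,e)):
    P=cloud(dd,w)
    near=(np.hypot(P[...,0]-584,P[...,1]+259)<75)&(dd>0)
    bl=[b for b in blobs(im,(100,150,60),(125,255,255)) if (b[2]&near).any()]
    for ce,st,m in bl: z=P[m&near][:,2];print(w,"lid",ce,st[4],"z pct50,80,95",np.percentile(z,[50,80,95]).round(1))
    rim=near&(im.max(2)<50)&(abs(P[...,2]-150)<8)
    z=P[rim][:,2];print(w,"rim",len(z),np.percentile(z,[20,50,80,95]).round(1))
E
python3 chk.py 4
```

```text
18.5 [ 586.8011918  -261.3612049   271.13658683] [-0.13208611 -0.82756367  0.08475217] 0.09591104150012172
wrist lid [322.27862986 231.18456033] 3912 z pct50,80,95 [150.1 150.7 151.3]
wrist rim 8840 [147.9 148.5 149.1 149.6]
scene lid [202.77322404 175.33879781] 366 z pct50,80,95 [153.3 154.4 155.5]
scene rim 909 [148.1 151.3 152.7 153.7]
```

View pics/scene4.png

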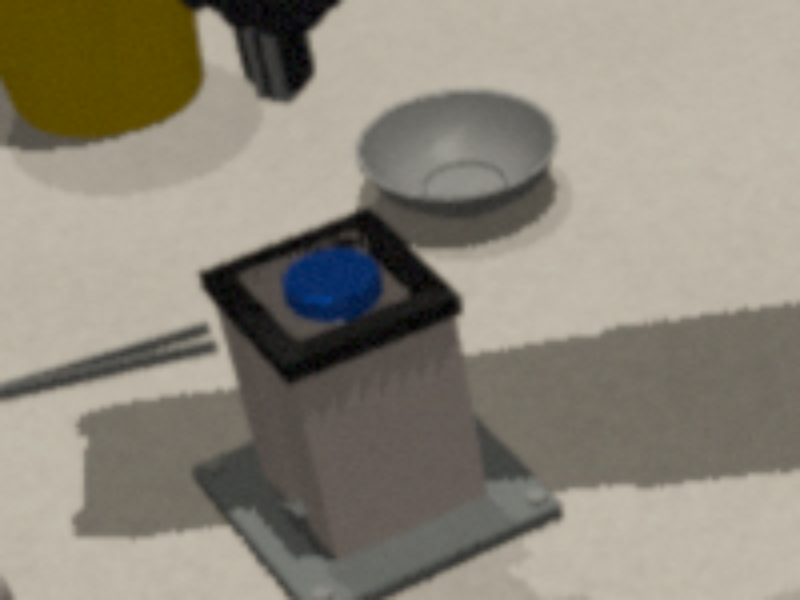

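View pics/wrist4.png

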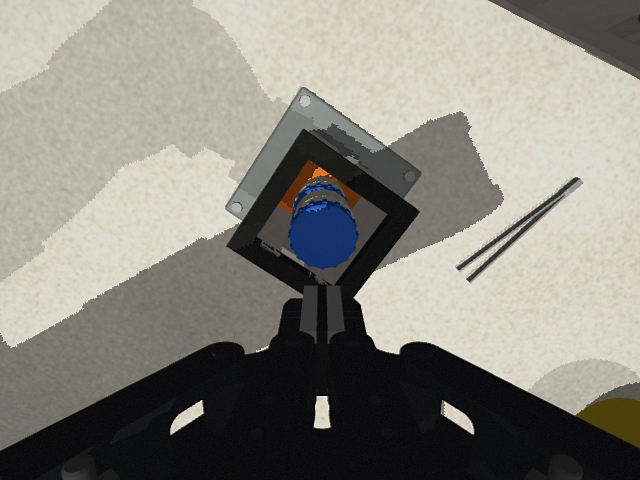

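The lid reads about 2 mm above the rim by kinematics (TCP 163 gives 152), by the wrist view (+1.6) and by the scene view (+2). I'll press 2 mm more.

Emit:
move_arm(
  series=[
    [0.0,[0,0,0.01],0],
    [0.0,[0,0,0.02],0],
    [0.0,[0,0,0.025],0],
    [0.0,[0,0,0.025],0],
    [0.0,[0,0,0.015],0],
    [0.0,[0,0,0.008],0],
    [0.0,[0,0,0.004],0],
    [0.0,[0,0,0],0],
    [0.0,[0,0,0],0],
    [0.0,[0,0,0],0],
  ],
)

```text
time: 19.6
position: [587.8, -262.0, 166.9]
orientation: [0.979, 0.205, 0.001, 0.001]
contact_force: [0.2, 0.0, 0.8]
width: -0.0
```

Emit:
move_arm(
  series=[
    [0.0,[0,0,0.002],0],
    [0.0,[0,0,0.001],0],
    [0.0,[0,0,0.001],0],
    [0.0,[0,0,0.001],0],
    [0.0,[0,0,0],0],
    [0.0,[0,0,0],0],
    [0.0,[0,0,0],0],
    [0.0,[0,0,0],0],
    [0.0,[0,0,0],0],
    [0.0,[0,0,0],0],
  ],
)

```text
time: 20.6
position: [587.6, -261.9, 161.8]
orientation: [0.979, 0.205, 0.0, 0.001]
contact_force: [-1.5, -0.1, 5.7]
width: 0.1
```

Emit:
move_arm(
  series=[
    [0.0,[0,0,0.001],0],
    [0.0,[0,0,0],0],
    [0.0,[0,0,0],0],
    [0.0,[0,0,0],0],
    [0.0,[0,0,0],0],
    [0.0,[0,0,0],0],
    [0.0,[0,0,0],0],
    [0.0,[0,0,0],0],
    [0.0,[0,0,0],0],
    [0.0,[0,0,0],0],
  ],
)

```text
time: 21.6
position: [587.6, -261.9, 160.9]
orientation: [0.979, 0.205, 0.001, 0.001]
contact_force: [-0.2, 0.8, 6.2]
width: -0.4
```

Emit:
move_arm(
  series=[
    [0.0,[0,0,-0.002],0],
    [0.0,[0,0,-0.01],0],
    [0.0,[0,0,-0.025],0],
    [0.0,[0,0,-0.035],0],
    [0.0,[0,0,-0.025],0],
    [0.0,[0,0,-0.013],0],
    [0.0,[0,0,0],0],
    [0.0,[0,0,0],0],
    [0.0,[0,0,0],0],
    [0.0,[0,0,0],0],
  ],
)

```text
time: 22.6
position: [586.8, -261.3, 268.2]
orientation: [0.979, 0.205, -0.001, -0.001]
contact_force: [0.1, 0.6, 0.2]
width: 0.1
```

```bash
python3 chk.py 5
```

```text
22.6 [ 586.84576291 -261.3089721   268.19744321] [0.07408221 0.63094339 0.19894078] 0.13201749262793158
wrist lid [322.23284189 231.53126589] 3934 z pct50,80,95 [148.  148.6 149.2]
wrist rim 8984 [147.9 148.5 149.1 149.6]
scene lid [202.77310924 176.31932773] 357 z pct50,80,95 [150.9 152.4 153.4]
scene rim 919 [147.7 151.4 152.8 153.7]
```

View pics/scene5.png

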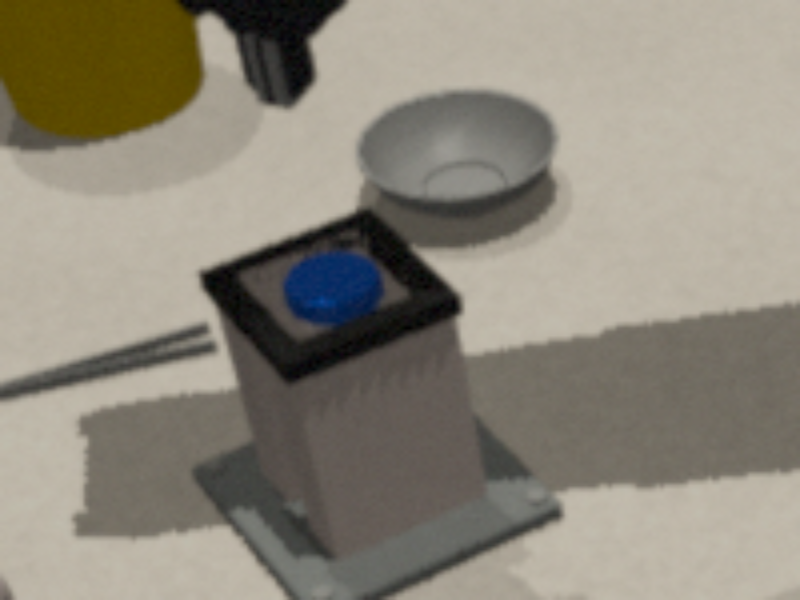

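The lid is level with the rim to within about 0.5 mm in both views, and the gripper is well clear.

```bash
python3 -c "
from bench import bot
print(bot.job_done(), bot.get_state()['time'])"
```

```text
the job is handed in; nothing more can be done
the job is handed in; nothing more can be done
```

The loose blue-lidded pot now stands upright on the pot in the dispenser's well, pressed down until its lid is level with the black rim. I handed the job in after about 23 s of the 38 s allowed.

I gripped the pot, set it on the lower pot's lid, released it, and pressed it down with the closed fingertips in two presses. The first press stopped about 2 mm high, and the second took up the difference.

Last checks:
- **Level:** wrist depth puts the lid at 148.0 mm and the rim at 148.5 mm. Scene depth gives 150.9 mm and 151.4 mm, and the fingertip height at the end of the press gave about 149.9 mm. All agree to about 0.5 mm.
- **State left:** the pot looked upright and clear of the well walls. The gripper was about 100 mm above it and touching nothing, and the force readings after each call stayed at or below about 12 N.

What disagreed: the cameras differed by about 4 mm on the loose pot's position, so I used an average and corrected 2.5 mm sideways before placing it. I also felt no clear contact on the lid at the expected height when I began pressing, so I stopped partway and checked the sinking by picture instead.

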